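# Stand the two small boards up in the windowsill drying rack

### The arm

A 6-joint arm with a two-finger parallel gripper is mounted at the origin on the work surface. World frame = base frame: x ahead of the robot, y to its left, z up, the work surface at z = 0. Lengths are in m, angles in degrees, forces in N, time in s.
With the tool pointing down it reaches from about 0.25 to 0.725 m from the base axis. Payload 9.7 kg.
Tool frame: the origin (TCP) lies between the finger pads; the fingertips stand bot.tcp_to_tips ahead of it and the grasp point (between the pads) lies 2 mm behind it (bot.tcp_to_tips is the distance from the TCP to the fingertips, in m); z points along the fingers, y is the line along which they close (so a half turn about z gives the same grasp; the last joint's range is limited). The gripper opens to 85 mm and grips with 20 to 120 N. Pads are 22 mm wide; open, the fingers measure 114 mm over their backs; the gripper's body (76 mm by 85 mm) begins 54 mm behind the grasp point. The pads swing forward as they close: fully open they stand 13 mm farther back than shut.
Start: joints at [-68.583, 4.979, 10.078, 95.1, 0, 90], TCP at [0.201, -0.512, 0.248] pointing down, gripper open.
Joint ranges: [-179.16, 179.16], [-48.56, 103.87], [-65.8, 70.77], [-126.05, 130.52], [-82.76, 87.17], [-180, 180]. Speed limits (degrees/s): [127.2, 127.2, 147.25, 180, 180, 180].

### API

Orientations are given as [roll, pitch, yaw] about the fixed x, y, z axes, in that order (R = Rz(yaw) Ry(pitch) Rx(roll)).
In Python, from workcell import sensors, camera, camera_params, bot gives the robot as it stands.
- The arm moves only by the tool apply_moves, never from a script. Its argument "motion" is a list of rows, each an object with "jaw": the opening, from -1 (shut) to 1 (fully open); "xyz": the shift along the tool's x, y, z in mm, a list of three; "twist": the turn about the tool's z in rad. A call has 1 to 5 rows; each row is the pose to reach, as a shift and turn from the pose commanded when the call began, along the tool's axes at that moment; what a row does not reach only later rows make up. A row lasts 1/8 s, in which the tool goes at most 62.5 mm and 10.7 degrees, less where a joint would pass 70% of its speed; a pose out of reach is approached as far as the arm can. A call with a gripper value outside its range is refused whole. The fingers move at their own pace and stop on an object; "grip_force" is the grip in N (left out, the last holds). Time passes only in rows, so rows that repeat a pose let the fingers close. It gives the time, the measured TCP pose, the force, the opening and the grip force at its end, in the units of the state.
- sensors.get_obs(): the state, without advancing time (a new reading comes with each control period).
- camera(name): name is "scene" or "top" or "wrist"; returns (picture, depth): 400x640x3 uint8, red, green, blue; 400x640 float32, m along the optical axis (not along the pixel's ray), 0 where there is no reading.
- camera_params(name): a dict with "mtx" (3x3 intrinsics, pixels), "rvec" (rotation vector, rad) and "tvec" (3), from world to camera coordinates, as OpenCV has them. Camera axes: x right, y down, z forward; pixel columns grow to the right and rows downward; lengths in m; the calibration is good to about 2 mm. The wrist camera is an equidistant fisheye: a pixel r from the principal point sees the ray r / f radians off the axis. A picture is of the moment at which its call begins: read the wrist's pose just before it. camera_params takes no time and is no camera call; for the wrist camera it gives the pose at the moment of the call.
- bot.job_done(): hands the job in; it is judged then, once.
The state is a dict: "time": time; "q": joint angles; "qd": joint speeds; "joint_efforts": joint torques, N m; "ee_pos": TCP position; "tcp_rot": TCP orientation; "wrist_force": force on the tool from outside, world axes, zero at the start; "torque": the same for the moment, N m; "opening": finger opening in m; "grasp_force": force on a finger pad.
Only numpy, scipy, OpenCV 4.12 (cv2) and the standard library are available. Lean on these libraries where they do the work, as an engineer would, in place of code of your own. Each camera call takes 0.05 s, during which the arm holds its last target. There are 200 camera calls.

### The job

Fold the black iron swing arm right back against its tiled wall so that it is out of the way. Then slide the beech board and the white board back to the rack's pins and tip each one up on edge, so that both stand down in the rack's slot, leaning back on the steel pins. Leave the blue trivet standing in its place, do not disturb the other things on the sill, and let no board fall off the rack.

Things in the scene. Friction and masses are not known exactly. Their poses are not given: they have to be found in the camera images.
- swing_arm (a joint): Black iron swing arm on the tiled wall at the left, in rad: 0 = folded against the wall, at its stop; grows to 1.6 as it swings out over the rack. A level round bar of 12 mm diameter with a brace below it within 85 mm of the pivot. Turns on a vertical pin with light friction (0.12 N m) and stays where left. Swung out, it blocks tipping up the left board.
- iron_pivot (a point): On the arm's vertical pivot axis, at the bar's centre line, 158 mm above the sill. At 0 the bar points from here along world -x (towards the robot); as the angle grows it turns counter-clockwise seen from above, towards -y. The point's -x axis is the bar's direction. The wall's face is 30 mm to the +y side of this point; the wall is 190 mm high.
- iron_tip (a point): Centre of the 20 mm iron ball at the outer end of the arm, 275 mm from the pivot, on the bar's centre line. A small brass hook hangs 40 mm below the bar there.
- rack: Wooden drying rack, fixed, 450 mm long in its y, with one slot along y. Origin on the sill below the middle of the front line of the back pins' feet; x points away from the robot, z up. Steel pins of 10 mm diameter lean back by 0.16 rad from x = 0 at the foot and end in a level rail 124 mm above the sill. A low cheek closes each end of the slot.
- rack_slot (a point): Middle of the slot's floor, at rack x = -10 mm, 34 mm above the sill. The slot lies between the last deck slat (x = -24 mm) and the pins (x = 0), 10 mm deeper than the deck. The end cheeks, 66 mm high, stand 432 mm apart.
- rack_deck (a point): Middle of the deck's open front edge (the robot's side), at rack x = -130 mm, on its top, 44 mm above the sill. The deck is three slats along y, from here to x = -24 mm. Nothing stands on the sill in front of it.
- beech_board: Chopping board of pale beech, 165 (x) x 120 (y) x 14 mm (z), 0.17 to 0.28 kg. Origin at the centre of its underside, z up as it lies. Starts flat on the deck, x roughly along the rack's x, far edge 0 to 35 mm short of the pins, near edge 35 to 70 mm beyond the deck's front, so that a fingertip can come under it from the robot's side (underside 44 mm above the sill).
- white_board: The same board in white plastic with a grey groove on top: same size, mass and origin, lying flat on the deck beside the beech board. Which of the two is on the left varies.
- trivet: Blue tile trivet, 95 x 95 x 9 mm, white middle, already standing on edge in the right end of the slot and leaning on the pins. x is its thickness, z runs up its face, origin at the middle of its lower edge. To be left standing.
- egg_timer: Red plastic egg timer, 66 mm wide, 63 mm high, origin under its centre, behind the rack. Bystander.
- mason_jar: Squat glass jar with a zinc ring lid, 86 mm wide, 94 mm high, origin under its centre. Bystander.
- reamer: Wooden citrus reamer lying behind the rack, 142 mm long along its x, 44 mm thick at the head, origin on the sill under its middle. Bystander.
- ramekin: White stoneware ramekin, 90 mm wide, 45 mm high, origin under its centre, left of the rack. Bystander.
- soap_pump: Green glass soap bottle with a black pump, 56 mm wide, 137 mm high, origin under its centre. Bystander.
Things that resemble listed ones, but are neither listed nor needed, are in the scene too. What is meant by the trivet is not green, orange or purple, and is the smaller of those in its own colour.

How it is judged (in metres and radians):
On the way, in this order (a step that is already met when the one before it is completed fails the run):
1. the swing arm is folded back against the wall (value of joint swing_arm below 0.12 rad), for 0.2 s.
2. one board stands on edge down in the slot (((angle between beech_board's own z axis and vertical between 1.25 and 1.92 rad and x of beech_board in the frame of rack between -0.025 and 0.025 m and z of beech_board in the frame of rack between 0.085 and 0.122 m and linear speed of beech_board below 0.02 m/s) or (angle between white_board's own z axis and vertical between 1.25 and 1.92 rad and x of white_board in the frame of rack between -0.025 and 0.025 m and z of white_board in the frame of rack between 0.085 and 0.122 m and linear speed of white_board below 0.02 m/s))), for 0.3 s.
3. both boards stand on edge down in the slot (angle between beech_board's own z axis and vertical between 1.25 and 1.92 rad and x of beech_board in the frame of rack between -0.025 and 0.025 m and z of beech_board in the frame of rack between 0.085 and 0.122 m and linear speed of each of beech_board, white_board below 0.02 m/s and angle between white_board's own z axis and vertical between 1.25 and 1.92 rad and x of white_board in the frame of rack between -0.025 and 0.025 m and z of white_board in the frame of rack between 0.085 and 0.122 m), for 0.3 s.
At the end, for the whole second after the job is handed in: Arm within 0.12 rad of folded; both boards at rest on edge (within about 20 degrees of upright), lower edge on the slot's floor, not on the deck (origin 85 to 122 mm above the sill, within 25 mm of the pins' front); trivet still standing within 30 mm of its start (all of step 3 and value of joint swing_arm below 0.12 rad and angle between trivet's own z axis and vertical below 0.35 rad and distance of trivet from where it was at the start of the episode below 0.03 m); the robot touches nothing.
It fails at once if the trivet is pushed more than 30 mm or tipped (distance of trivet from where it was at the start of the episode above 0.03 m or angle between trivet's own z axis and vertical above 0.4 rad).
It fails at once if the egg timer, jar, reamer, ramekin or soap pump is pushed more than 30 mm or tipped (distance of any of egg_timer, mason_jar, reamer, ramekin, soap_pump from where it was at the start of the episode above 0.03 m or angle between any of egg_timer, mason_jar, reamer, ramekin, soap_pump's own z axis and vertical above 0.4 rad).
It fails at once if a board falls off the rack (height (world z) of any of beech_board, white_board below 0.025 m).
It also fails if it takes over 72 s, if anything falls off the work surface, if the arm or the gripper's body presses on something with over 40 N, if the wrist force passes 120 N, or if a joint passes its speed limit or range.

## Working session

There is one attempt and no reset: what is moved stays moved. The work goes in short steps, Python scripts to look and compute and a tool call to move; the robot and the scene stay as the last step left them, time stands still between calls to the robot, and variables do not carry over. Pictures are saved under pics/ and viewed, at most 10 in all, crops included, and the job is handed in when it is done.

Besides the shell and the picture viewer there is one more tool, called after "Emit:" in YAML: its name, and indented under it one key for each argument. apply_moves: Moves the arm, as the interface text tells. Its arguments: {"type":"object","properties":{"motion":{"type":"array","items":{"type":"object","properties":{"jaw":{"type":"number"},"xyz":{"type":"array","items":{"type":"number"}},"twist":{"type":"number"}}}},"grip_force":{"type":"number"}},"required":["motion"]}

```bash
mkdir -p pics
cat > h.py <<'E'
import numpy as np, cv2
from workcell import sensors, camera, camera_params, bot
def par(n):
    p=camera_params(n); K=np.array(p['mtx'],float); R=cv2.Rodrigues(np.array(p['rvec'],float))[0]; t=np.array(p['tvec'],float).ravel()
    return K,R,t
def cloud(d,P):
    K,R,t=P; v,u=np.indices(d.shape)
    c=np.stack([(u-K[0,2])/K[0,0]*d,(v-K[1,2])/K[1,1]*d,d],-1)
    return (c-t)@R   # world
def proj(X,P):
    K,R,t=P; c=np.atleast_2d(X)@R.T+t; p=c@K.T; return p[:,:2]/p[:,2:]
def grab(n,save=None):
    im,d=camera(n)
    if save: cv2.imwrite(save,cv2.cvtColor(im,cv2.COLOR_RGB2BGR)); np.savez('last_'+n,im=im,d=d)
    return im,d
E
python3 - <<'E'
from h import *
o=sensors.get_obs(); print(o, bot.tcp_to_tips)
for n in('scene','top'):
    grab(n,f'pics/{n}0.png'); K,R,t=par(n); print(n,-R.T@t,R[2],K[0,0])
E
```

```text
{'time': 0.0, 'q': array([-6.85837013e+01,  5.01176281e+00,  1.00337872e+01,  9.50975071e+01,
        4.28487786e-05,  9.00004617e+01]), 'qd': array([-3.18286207e-02, -3.63164418e-07, -8.63271891e-02, -1.07776935e-02,
        7.72480948e-02, -4.97798738e-02]), 'joint_efforts': array([-9.66358566e-04, -5.20384848e+01,  4.64803755e+01,  1.63048255e-02,
       -8.28860948e-05, -1.12862415e-05]), 'ee_pos': array([ 0.20075692, -0.51184209,  0.2475707 ]), 'tcp_rot': array([-1.79924517e+02, -4.22404394e-05,  2.14158369e+01]), 'wrist_force': array([-0.75973494,  0.42085325,  0.08893728]), 'torque': array([-0.03511732,  0.04851387, -0.01535128]), 'grasp_force': 0.0, 'opening': 0.08504271580708937} 0.017
scene [1.33669424 0.37882812 1.02965628] [-0.58705415 -0.38091794 -0.71433112] 378.79348355818377
top [ 0.46110482 -0.1172434   1.23790923] [ 0.09060795 -0.01456509 -0.99578013] 375.50256332725064
```

View pics/scene0.png

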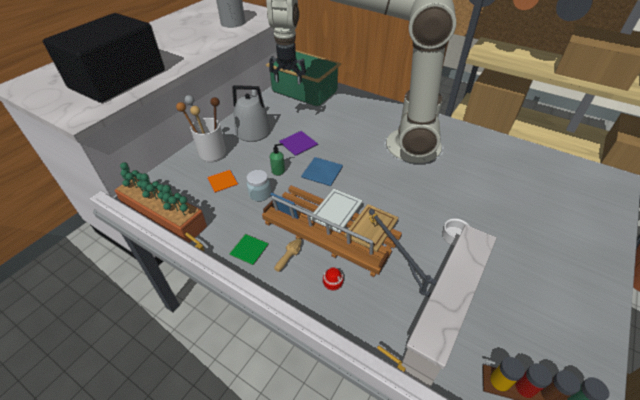

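View pics/top0.png

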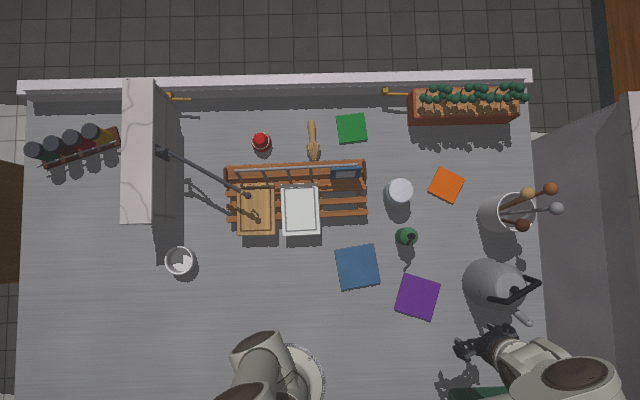

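Top view: beech board at (256,210) on the left, white board at (300,210). The arm runs from its pivot at (162,152) to the tip ball at (248,194). Candidates for the trivet: the small blue tile standing in the rack at (345,172), and the larger blue mat lying flat at (357,267). The smaller blue one in the slot fits. I'll confirm with a crop and measure.

Run:
```python
from h import *
z=np.load('last_top.npz'); im,d=z['im'],z['d']; P=par('top'); W=cloud(d,P)
c=im[130:290,140:420]; cv2.imwrite('pics/crop0.png',cv2.cvtColor(cv2.resize(c,None,fx=2.8,fy=2.8,interpolation=cv2.INTER_CUBIC),cv2.COLOR_RGB2BGR))
hsv=cv2.cvtColor(im,cv2.COLOR_RGB2HSV)
x,y,zz=W[...,0],W[...,1],W[...,2]
# boards top: z about .058
v,u=np.indices(d.shape)
box=lambda a,b,c_,e:(u>=a)&(u<b)&(v>=c_)&(v<e)
top=(zz>.048)&(zz<.072)
for n,m in (('white',(hsv[...,1]<40)&(hsv[...,2]>110)&box(270,330,175,245)&top),('beech',box(228,279,178,240)&top&(hsv[...,1]>60)&(hsv[...,0]<25))):
    m=cv2.morphologyEx(m.astype(np.uint8),cv2.MORPH_OPEN,np.ones((3,3)))>0
    pts=W[m]; r=cv2.minAreaRect(pts[:,:2].astype(np.float32)); print(n,m.sum(),np.median(pts[:,2]),r,np.round(cv2.boxPoints(r),4).tolist(),cv2.boundingRect(m.astype(np.uint8)))
# arm: points z .14-.18
m=(zz>.145)&(zz<.185)&(hsv[...,2]<110)&box(150,262,140,205)
a=W[m]; print('arm',m.sum(), np.round(a[a[:,0].argsort()][::max(1,len(a)//25)],3).tolist())
# rail
m=(zz>.105)&(zz<.14)&box(225,370,155,190); a=W[m]; print('rail',m.sum(),np.round(cv2.fitLine(a.astype(np.float32),cv2.DIST_HUBER,0,.01,.01).ravel(),4),np.percentile(a[:,1],[1,99]))
# wood rack
m=box(222,372,155,230)&(hsv[...,1]>110)&(hsv[...,0]<16)&(zz>.02)&(zz<.08); a=W[m]; r=cv2.minAreaRect(a[:,:2].astype(np.float32)); print('rack',m.sum(),np.round(cv2.boxPoints(r),4).tolist())
b=(hsv[...,0]>95)&(hsv[...,0]<120)&(hsv[...,1]>110)&box(325,370,155,195); print('trivet',b.sum(),np.round(np.percentile(W[b],[2,50,98],axis=0),3).tolist())
```

```text
white 1796 0.05812834851445395 ((0.5457007884979248, -0.06479226797819138), (0.1527840495109558, 0.11909808963537216), 1.3604645729064941) [[0.46790000796318054, -0.0071000000461936], [0.4706999957561493, -0.12610000371932983], [0.6234999895095825, -0.12250000238418579], [0.6207000017166138, -0.0034000000450760126]] (280, 186, 40, 50)
beech 1891 0.057935423877063436 ((0.5553250312805176, 0.07429879158735275), (0.11783423274755478, 0.16495782136917114), 89.48238372802734) [[0.4722999930381775, 0.016100000590085983], [0.6373000144958496, 0.014600000344216824], [0.6383000016212463, 0.13249999284744263], [0.4733999967575073, 0.1340000033378601]] (237, 183, 38, 53)
arm 736 [[0.567, 0.344, 0.182], [0.581, 0.084, 0.165], [0.589, 0.082, 0.17], [0.595, 0.348, 0.154], [0.602, 0.115, 0.163], [0.609, 0.346, 0.157], [0.617, 0.129, 0.167], [0.623, 0.144, 0.164], [0.63, 0.161, 0.162], [0.638, 0.163, 0.167], [0.644, 0.169, 0.163], [0.651, 0.193, 0.163], [0.658, 0.343, 0.179], [0.666, 0.218, 0.164], [0.672, 0.347, 0.164], [0.679, 0.229, 0.158], [0.687, 0.247, 0.164], [0.694, 0.343, 0.174], [0.7, 0.279, 0.161], [0.708, 0.295, 0.157], [0.713, 0.295, 0.159], [0.719, 0.311, 0.162], [0.722, 0.307, 0.159], [0.727, 0.34, 0.168], [0.733, 0.343, 0.169], [0.748, 0.343, 0.176]]
rail 599 [ 0.0034  1.      0.0091  0.6683 -0.1105  0.1269] [-0.25162394  0.12285576]
rack 2590 [[0.4864000082015991, 0.1670999974012375], [0.498199999332428, -0.2802000045776367], [0.7080000042915344, -0.27469998598098755], [0.6962000131607056, 0.17270000278949738]]
trivet 42 [[0.662, -0.254, 0.126], [0.665, -0.209, 0.129], [0.668, -0.164, 0.134]]
```

View pics/crop0.png

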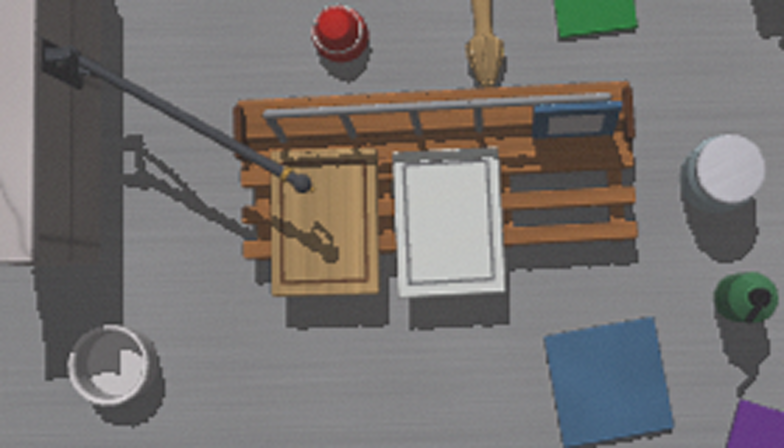

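Crop confirms the trivet: the small blue tile with the white middle standing at the right end of the slot, crop (575,120). Next I'll fit the bar and rack lines.

Run:
```python
from h import *
z=np.load('last_top.npz'); im,d=z['im'],z['d']; P=par('top'); K,R,t=P; W=cloud(d,P)
def ray(u,v,h):
    r=np.array([(u-K[0,2])/K[0,0],(v-K[1,2])/K[1,1],1])@R; c=-R.T@t; return c+r*(h-c[2])/r[2]
zz=W[...,2]; v,u=np.indices(d.shape)
m=(zz>.145)&(zz<.18)&(u>185)&(u<244)&(v>155)&(v<200); a=W[m]
print('bar',np.round(cv2.fitLine(a.astype(np.float32),cv2.DIST_HUBER,0,.01,.01).ravel(),4))
print('ball',np.round(ray(140+301/2.8,130+183/2.8,.158),4),'pivot',np.round(ray(140+58/2.8,130+55/2.8,.17),4))
# rail ends & front edge points (crop px)
c=lambda x,y,h:np.round(ray(140+x/2.8,130+y/2.8,h),4)
print('rail',c(268,114,.124),c(608,97,.124))
print('front edge',c(245,257,.044),c(636,243,.044))
print('slot side of slat',c(500,168,.044))
print('board corners far: beech',c(272,152,.058),c(377,152,.058),'white',c(394,152,.058),c(497,151,.058))
print('near: beech',c(273,294,.058),c(378,293,.058),'white',c(400,297,.058),c(507,294,.058))
for n,p in(('ramekin',(108,365)),('jar',(730,168)),('soap',(758,298)),('timer',(338,35))): print(n,c(*p,.06))
```

```text
bar [ 0.5104  0.8599 -0.0014  0.6416  0.1727  0.1629]
ball [0.5864 0.0804 0.158 ] pivot [0.7242 0.3259 0.17  ]
rail [0.6655 0.1211 0.124 ] [ 0.6743 -0.2435  0.124 ]
front edge [0.5171 0.1654 0.044 ] [ 0.5205 -0.2782  0.044 ]
slot side of slat [ 0.6107 -0.1259  0.044 ]
board corners far: beech [0.6341 0.131  0.058 ] [0.6309 0.0127 0.058 ] white [ 0.6304 -0.0065  0.058 ] [ 0.6284 -0.1229  0.058 ]
near: beech [0.4743 0.1312 0.058 ] [0.4721 0.0143 0.058 ] white [ 0.4669 -0.0101  0.058 ] [ 0.4668 -0.1296  0.058 ]
ramekin [0.4014 0.3132 0.06  ]
jar [ 0.6016 -0.3859  0.06  ]
soap [ 0.4543 -0.4102  0.06  ]
timer [0.7663 0.0545 0.06  ]
```

Emit:
apply_moves:
  motion:
    - {"jaw":-1,"xyz":[56,-28,0],"twist":0.18}
    - {"jaw":-1,"xyz":[108,-58,0],"twist":0.36}
    - {"jaw":-1,"xyz":[160,-88,0],"twist":0.374}
    - {"jaw":-1,"xyz":[214,-118,0],"twist":0.374}
    - {"jaw":-1,"xyz":[268,-148,0],"twist":0.374}
  grip_force: 40

```text
time: 0.72
ee_pos: [0.3961, -0.2758, 0.2481]
tcp_rot: [-180.0, 0.0, -0.0]
wrist_force: [0.2, -0.7, -0.3]
opening: -0.0001
grasp_force: 0.0
```

Emit:
apply_moves:
  motion:
    - {"jaw":-1,"xyz":[30,-48,0]}
    - {"jaw":-1,"xyz":[60,-98,0]}
    - {"jaw":-1,"xyz":[90,-148,0]}
    - {"jaw":-1,"xyz":[120,-198,0]}
    - {"jaw":-1,"xyz":[150,-248,0]}

```text
validation failed for argument at $.mo...
```

Emit:
apply_moves:
  motion:
    - {"jaw":-1,"xyz":[35,-50,0]}
    - {"jaw":-1,"xyz":[70,-100,0]}
    - {"jaw":-1,"xyz":[105,-145,0]}
    - {"jaw":-1,"xyz":[126,-175,10]}
    - {"jaw":-1,"xyz":[126,-175,10]}

```text
validation failed for argument at $.mo...
```

Emit:
apply_moves:
  motion:
    - {"jaw":-1,"xyz":[30,-48,0],"twist":0}
    - {"jaw":-1,"xyz":[60,-98,0],"twist":0}
    - {"jaw":-1,"xyz":[90,-148,0],"twist":0}
    - {"jaw":-1,"xyz":[120,-198,0],"twist":0}
    - {"jaw":-1,"xyz":[150,-248,0],"twist":0}

```text
time: 1.35
ee_pos: [0.546, -0.0278, 0.2481]
tcp_rot: [180.0, 0.0, -0.0]
wrist_force: [0.7, -1.8, -0.1]
opening: 0.0001
grasp_force: 0.0
```

Emit:
apply_moves:
  motion:
    - {"jaw":-1,"xyz":[35,-50,0],"twist":0}
    - {"jaw":-1,"xyz":[70,-100,0],"twist":0}
    - {"jaw":-1,"xyz":[105,-145,0],"twist":0}
    - {"jaw":-1,"xyz":[126,-175,10],"twist":0}
    - {"jaw":-1,"xyz":[126,-175,10],"twist":0}

```text
time: 1.98
ee_pos: [0.6756, 0.0769, 0.2375]
tcp_rot: [-177.8, 0.2, 5.7]
wrist_force: [-0.6, -0.0, -0.2]
opening: -0.0003
grasp_force: 0.0
```

Run:
```python
from h import *
o=sensors.get_obs(); print(o['q'],o['ee_pos'],o['tcp_rot'])
```

```text
[  5.61519095  24.24648008  32.08481031  98.06709459   2.22486391
 179.94346164] [0.67562305 0.07688059 0.23746294] [-177.77491161    0.22656935    5.67168713]
```

The last joint hit its 180° limit, so I'll use the half-turn equivalent (yaw 180).

Emit:
apply_moves:
  motion:
    - {"jaw":-1,"xyz":[0,0,0],"twist":-0.18}
    - {"jaw":-1,"xyz":[0,0,0],"twist":-0.36}
    - {"jaw":-1,"xyz":[0,0,0],"twist":-0.54}
    - {"jaw":-1,"xyz":[0,0,0],"twist":-0.72}
    - {"jaw":-1,"xyz":[0,0,0],"twist":-0.9}

```text
time: 2.6
ee_pos: [0.6746, 0.0761, 0.2392]
tcp_rot: [-178.5, -1.7, 57.5]
wrist_force: [0.4, 0.0, 0.4]
opening: 0.0002
grasp_force: 0.0
```

Emit:
apply_moves:
  motion:
    - {"jaw":-1,"xyz":[0,0,0],"twist":-0.18}
    - {"jaw":-1,"xyz":[0,0,0],"twist":-0.36}
    - {"jaw":-1,"xyz":[0,0,0],"twist":-0.54}
    - {"jaw":-1,"xyz":[0,0,0],"twist":-0.72}
    - {"jaw":-1,"xyz":[0,0,0],"twist":-0.9}

```text
time: 3.22
ee_pos: [0.6746, 0.0761, 0.2392]
tcp_rot: [179.6, -2.2, 109.1]
wrist_force: [-0.9, -0.2, 0.0]
opening: -0.0002
grasp_force: 0.0
```

Emit:
apply_moves:
  motion:
    - {"jaw":-1,"xyz":[0,0,0],"twist":-0.18}
    - {"jaw":-1,"xyz":[0,0,0],"twist":-0.36}
    - {"jaw":-1,"xyz":[0,0,0],"twist":-0.54}
    - {"jaw":-1,"xyz":[0,0,0],"twist":-0.72}
    - {"jaw":-1,"xyz":[0,0,0],"twist":-0.9}

```text
time: 3.85
ee_pos: [0.6746, 0.0761, 0.2392]
tcp_rot: [178.0, -1.1, 160.7]
wrist_force: [-1.0, 0.1, -0.4]
opening: 0.0001
grasp_force: 0.0
```

Emit:
apply_moves:
  motion:
    - {"jaw":-1,"xyz":[12,33,0],"twist":-0.17}
    - {"jaw":-1,"xyz":[25,66,0],"twist":-0.335}
    - {"jaw":-1,"xyz":[25,66,38],"twist":-0.335}
    - {"jaw":-1,"xyz":[25,66,76],"twist":-0.335}
    - {"jaw":-1,"xyz":[25,66,76],"twist":-0.335}

```text
time: 4.47
ee_pos: [0.6714, 0.1494, 0.1627]
tcp_rot: [177.9, -0.7, 179.5]
wrist_force: [0.0, 0.7, -0.6]
opening: -0.0004
grasp_force: 0.0
```

Emit:
apply_moves:
  motion:
    - {"jaw":-1,"xyz":[19,5,0],"twist":0}
    - {"jaw":-1,"xyz":[37,15,0],"twist":0}
    - {"jaw":-1,"xyz":[54,26,0],"twist":0}
    - {"jaw":-1,"xyz":[74,45,0],"twist":0}
    - {"jaw":-1,"xyz":[90,63,0],"twist":0}

```text
time: 5.1
ee_pos: [0.5838, 0.2139, 0.1713]
tcp_rot: [177.8, -0.2, 179.5]
wrist_force: [1.5, -0.8, 0.5]
opening: 0.0002
grasp_force: 0.6
```

Emit:
apply_moves:
  motion:
    - {"jaw":-1,"xyz":[12,20,0],"twist":0}
    - {"jaw":-1,"xyz":[21,39,0],"twist":0}
    - {"jaw":-1,"xyz":[27,57,0],"twist":0}
    - {"jaw":-1,"xyz":[30,72,0],"twist":0}
    - {"jaw":-1,"xyz":[30,82,0],"twist":0}

```text
time: 5.72
ee_pos: [0.5542, 0.2966, 0.1718]
tcp_rot: [177.8, -0.4, 179.6]
wrist_force: [-0.6, -0.4, 0.1]
opening: -0.0002
grasp_force: 0.5
```

Run:
```python
from h import *
im,d=grab('top','pics/top1.png'); P=par('top')
cv2.imwrite('pics/crop1.png',cv2.cvtColor(cv2.resize(im[100:280,100:420],None,fx=2.5,fy=2.5,interpolation=cv2.INTER_CUBIC),cv2.COLOR_RGB2BGR))
```

```text
(no output)
```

View pics/crop1.png

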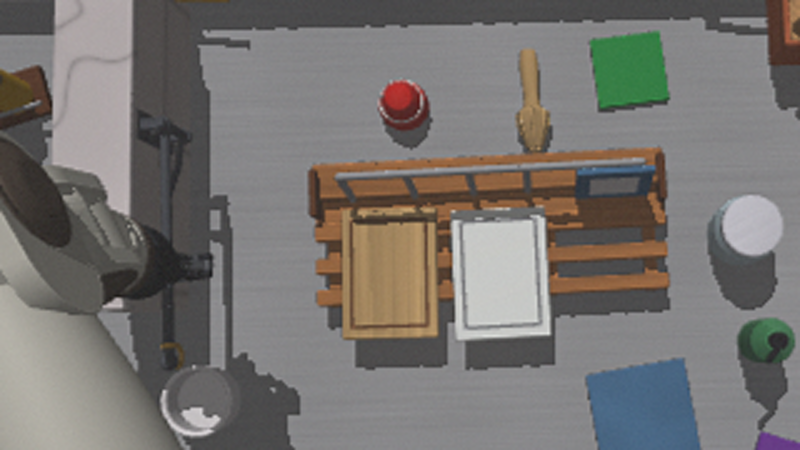

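Emit:
apply_moves:
  motion:
    - {"jaw":-1,"xyz":[0,-40,0],"twist":0}
    - {"jaw":-1,"xyz":[30,-85,0],"twist":0}
    - {"jaw":0,"xyz":[65,-130,0],"twist":0}
    - {"jaw":0,"xyz":[100,-177,0],"twist":0}
    - {"jaw":0,"xyz":[122,-224,10],"twist":0}

```text
time: 6.4
ee_pos: [0.4297, 0.0719, 0.1547]
tcp_rot: [177.8, -0.3, 179.5]
wrist_force: [0.4, -0.6, -0.0]
opening: 0.0425
grasp_force: 0.0
```

Emit:
apply_moves:
  motion:
    - {"jaw":0,"xyz":[0,0,30],"twist":0}
    - {"jaw":0,"xyz":[0,0,60],"twist":0}
    - {"jaw":0,"xyz":[0,0,90],"twist":0}
    - {"jaw":0,"xyz":[0,0,104],"twist":0}
    - {"jaw":0,"xyz":[0,0,104],"twist":0}

```text
time: 7.02
ee_pos: [0.4296, 0.077, 0.0499]
tcp_rot: [177.8, -0.4, 179.5]
wrist_force: [0.6, 0.7, 0.2]
opening: 0.0427
grasp_force: 0.0
```

Run:
```python
from h import *
im,d=grab('scene','pics/s1.png'); print(sensors.get_obs()['q'])
cv2.imwrite('pics/s1c.png',cv2.cvtColor(cv2.resize(im[150:310,220:480],None,fx=3,fy=3,interpolation=cv2.INTER_CUBIC),cv2.COLOR_RGB2BGR))
```

```text
[  8.80080017  -9.76620805 -26.08016285  73.66819215   2.22039973
   9.28541628]
```

View pics/s1c.png

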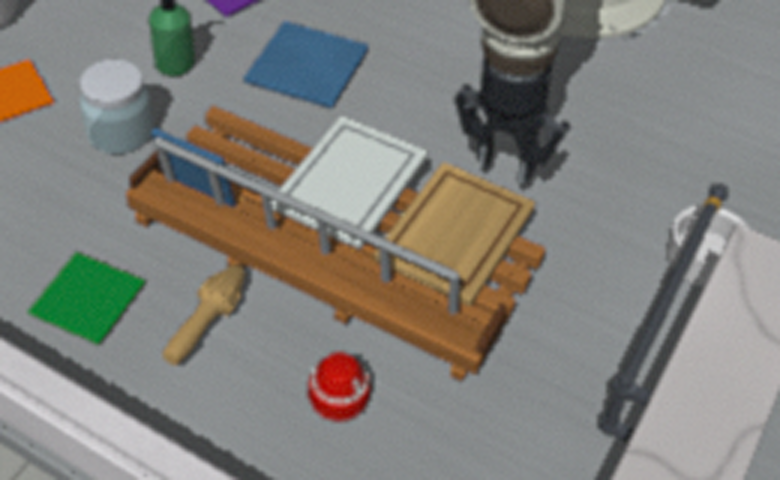

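The bar lies folded along the wall (from (615,415) to (718,192)), and the fingers stand in front of the beech board at (500,160). Next I push the board back.

Emit:
apply_moves:
  motion:
    - {"jaw":0,"xyz":[-20,-2,0],"twist":0}
    - {"jaw":0,"xyz":[-30,-3,0],"twist":0}
    - {"jaw":0,"xyz":[-36,-4,0],"twist":0}
    - {"jaw":0,"xyz":[-40,-4,0],"twist":0}
    - {"jaw":0,"xyz":[-42,-4,0],"twist":0}

```text
time: 7.7
ee_pos: [0.4718, 0.0727, 0.05]
tcp_rot: [177.8, -0.4, 179.5]
wrist_force: [-2.1, 0.2, 1.3]
opening: 0.0428
grasp_force: 1.2
```

Emit:
apply_moves:
  motion:
    - {"jaw":0,"xyz":[-2,0,0],"twist":0}
    - {"jaw":0,"xyz":[-4,0,0],"twist":0}
    - {"jaw":0,"xyz":[-4,0,0],"twist":0}

```text
time: 8.07
ee_pos: [0.4737, 0.0727, 0.0499]
tcp_rot: [177.8, -0.6, 179.5]
wrist_force: [-15.3, -0.9, 9.9]
opening: 0.0425
grasp_force: 7.5
```

Emit:
apply_moves:
  motion:
    - {"jaw":0,"xyz":[0,0,-3],"twist":0}
    - {"jaw":0,"xyz":[0,0,-6],"twist":0}
    - {"jaw":0,"xyz":[0,0,-9],"twist":0}

```text
time: 8.45
ee_pos: [0.474, 0.0721, 0.0579]
tcp_rot: [177.9, -0.6, 179.5]
wrist_force: [-7.0, -0.5, 0.2]
opening: 0.0427
grasp_force: 3.8
```

```bash
cat >> h.py <<'E'
def brd():
    im,d=camera('top'); P=par('top'); W=cloud(d,P); v,u=np.indices(d.shape)
    out={}
    for n,(y0,y1) in dict(beech=(.03,.115),white=(-.11,-.02)).items():
        m=(W[...,1]>y0)&(W[...,1]<y1)&(W[...,0]>.44)&(W[...,0]<.63)&(u<330)&(v>150)
        h=[round(float(np.median(W[...,2][m&(abs(W[...,0]-x)<.006)])),3) for x in(.48,.50,.52,.55,.58,.60,.62)]
        out[n]=h
    return out
E
python3 - <<'E'
from h import *
print(brd(),sensors.get_obs()['wrist_force'])
E
```

```text
{'beech': [0.519, 0.513, 0.493, 0.062, 0.061, 0.06, 0.059], 'white': [0.059, 0.058, 0.058, 0.058, 0.058, 0.058, 0.058]} [-9.64215126 -2.10820325  0.49596897]
```

It lifts by friction: the near edge has risen about 8 mm. Continuing along the arc.

Emit:
apply_moves:
  motion:
    - {"jaw":0,"xyz":[-0.5,0,-5],"twist":0}
    - {"jaw":0,"xyz":[-1,0,-10],"twist":0}
    - {"jaw":0,"xyz":[-1.5,0,-15],"twist":0}
    - {"jaw":0,"xyz":[-2,0,-20],"twist":0}
    - {"jaw":0,"xyz":[-2.5,0,-24],"twist":0}

```text
time: 9.12
ee_pos: [0.4767, 0.0711, 0.0821]
tcp_rot: [177.9, -0.6, 179.5]
wrist_force: [-9.4, -2.4, -0.8]
opening: 0.043
grasp_force: 4.3
```

Run:
```python
from h import *
print(brd(),sensors.get_obs()['wrist_force'])
```

```text
{'beech': [0.543, 0.538, 0.521, 0.076, 0.071, 0.067, 0.063], 'white': [0.058, 0.058, 0.058, 0.058, 0.058, 0.058, 0.058]} [-10.4209914   -2.80052612   0.88856045]
```

Emit:
apply_moves:
  motion:
    - {"jaw":0,"xyz":[-0.5,0,-7],"twist":0}
    - {"jaw":0,"xyz":[-1.5,0,-14],"twist":0}
    - {"jaw":0,"xyz":[-3,0,-21],"twist":0}
    - {"jaw":0,"xyz":[-5,0,-28],"twist":0}
    - {"jaw":0,"xyz":[-7,0,-34],"twist":0}

```text
time: 9.8
ee_pos: [0.4852, 0.0699, 0.1168]
tcp_rot: [177.8, -0.4, 179.5]
wrist_force: [-5.4, -2.5, 0.7]
opening: 0.0425
grasp_force: 2.6
```

Run:
```python
from h import *
print(brd(),sensors.get_obs()['wrist_force'])
```

```text
{'beech': [0.577, 0.576, 0.564, 0.099, 0.086, 0.077, 0.069], 'white': [0.059, 0.058, 0.058, 0.058, 0.059, 0.058, 0.058]} [-6.49165523 -2.1393132   1.98280729]
```

Emit:
apply_moves:
  motion:
    - {"jaw":0,"xyz":[-3,0,-7],"twist":0}
    - {"jaw":0,"xyz":[-7,0,-14],"twist":0}
    - {"jaw":0,"xyz":[-12,0,-21],"twist":0}
    - {"jaw":0,"xyz":[-17,0,-28],"twist":0}
    - {"jaw":0,"xyz":[-22,0,-35],"twist":0}

```text
time: 10.48
ee_pos: [0.5055, 0.0676, 0.152]
tcp_rot: [177.9, -0.6, 179.5]
wrist_force: [-14.8, -5.3, 8.0]
opening: 0.0428
grasp_force: 6.6
```

Run:
```python
from h import *
print(brd(),sensors.get_obs()['wrist_force'])
```

```text
{'beech': [0.604, 0.612, 0.612, 0.59, 0.11, 0.094, 0.078], 'white': [0.058, 0.058, 0.058, 0.058, 0.058, 0.058, 0.059]} [-2.43188583  0.24470243  1.62793789]
```

Emit:
apply_moves:
  motion:
    - {"jaw":0,"xyz":[-7,0,-8],"twist":0}
    - {"jaw":0,"xyz":[-14,0,-14],"twist":0}
    - {"jaw":0,"xyz":[-21,0,-20],"twist":0}
    - {"jaw":0,"xyz":[-29,0,-26],"twist":0}
    - {"jaw":0,"xyz":[-36,0,-31],"twist":0}

```text
time: 11.15
ee_pos: [0.5449, 0.0671, 0.1828]
tcp_rot: [177.8, -0.3, 179.5]
wrist_force: [-1.0, 0.1, 0.6]
opening: 0.043
grasp_force: 0.7
```

Run:
```python
from h import *
print(brd(),sensors.get_obs()['wrist_force'])
im,d=grab('scene')
cv2.imwrite('pics/s2c.png',cv2.cvtColor(cv2.resize(im[130:290,240:440],None,fx=3,fy=3,interpolation=cv2.INTER_CUBIC),cv2.COLOR_RGB2BGR))
```

```text
{'beech': [0.636, 0.64, 0.636, 0.643, 0.63, 0.131, 0.094], 'white': [0.058, 0.058, 0.059, 0.058, 0.058, 0.058, 0.058]} [-0.71376053  0.34980455  0.10310785]
```

View pics/s2c.png

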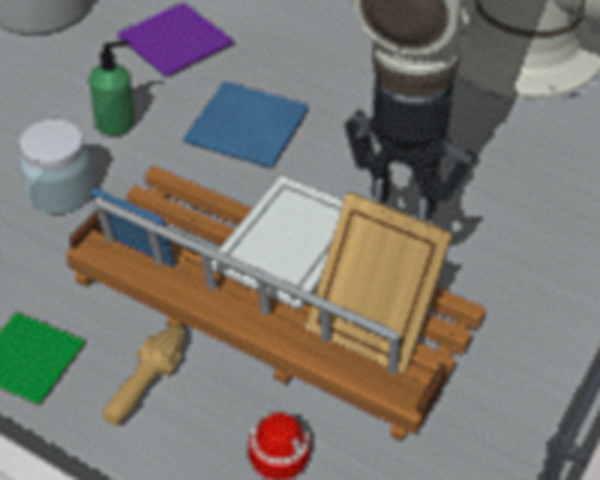

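Emit:
apply_moves:
  motion:
    - {"jaw":0,"xyz":[-16,0,-3],"twist":0}
    - {"jaw":0,"xyz":[-32,0,-5],"twist":0}
    - {"jaw":0,"xyz":[-48,0,-7],"twist":0}
    - {"jaw":0,"xyz":[-62,0,-8],"twist":0}
    - {"jaw":0,"xyz":[-74,0,-8],"twist":0}

```text
time: 11.88
ee_pos: [0.6189, 0.0661, 0.1896]
tcp_rot: [177.8, -0.3, 179.5]
wrist_force: [-0.2, 0.6, -0.7]
opening: 0.0429
grasp_force: 0.0
```

Emit:
apply_moves:
  motion:
    - {"jaw":0,"xyz":[-6,0,0],"twist":0}
    - {"jaw":0,"xyz":[-12,0,0],"twist":0}
    - {"jaw":0,"xyz":[-18,0,0],"twist":0}
    - {"jaw":0,"xyz":[-23,0,0],"twist":0}
    - {"jaw":0,"xyz":[-26,0,0],"twist":0}

```text
time: 12.5
ee_pos: [0.6445, 0.066, 0.1898]
tcp_rot: [177.8, -0.3, 179.5]
wrist_force: [-0.0, -0.2, -0.1]
opening: 0.0428
grasp_force: 0.0
```

Run:
```python
from h import *
im,d=grab('scene')
cv2.imwrite('pics/s3c.png',cv2.cvtColor(cv2.resize(im[130:290,240:440],None,fx=3,fy=3,interpolation=cv2.INTER_CUBIC),cv2.COLOR_RGB2BGR))
```

```text
(no output)
```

View pics/s3c.png

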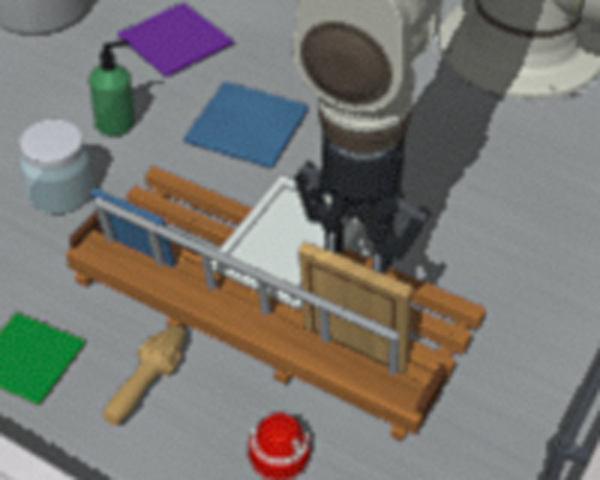

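Beech stands in the slot, leaning on the rail at (355,310). Next: the white board.

Emit:
apply_moves:
  motion:
    - {"jaw":0,"xyz":[45,0,0],"twist":0}
    - {"jaw":0,"xyz":[90,-35,0],"twist":0}
    - {"jaw":0,"xyz":[135,-75,0],"twist":0}
    - {"jaw":0,"xyz":[180,-115,0],"twist":0}
    - {"jaw":0,"xyz":[219,-139,20],"twist":0}

```text
time: 13.18
ee_pos: [0.423, -0.0716, 0.1669]
tcp_rot: [177.9, -0.2, 179.5]
wrist_force: [0.5, -0.0, 0.7]
opening: 0.0423
grasp_force: 0.0
```

Emit:
apply_moves:
  motion:
    - {"jaw":0,"xyz":[0,0,35],"twist":0}
    - {"jaw":0,"xyz":[0,0,70],"twist":0}
    - {"jaw":0,"xyz":[0,0,100],"twist":0}
    - {"jaw":0,"xyz":[0,0,114],"twist":0}
    - {"jaw":0,"xyz":[0,0,114],"twist":0}

```text
time: 13.8
ee_pos: [0.423, -0.0659, 0.0517]
tcp_rot: [177.8, -0.4, 179.5]
wrist_force: [-0.0, 0.0, 1.1]
opening: 0.0429
grasp_force: 0.0
```

Run:
```python
from h import *
im,d=grab('top'); W=cloud(d,par('top')); v,u=np.indices(d.shape)
m=(W[...,2]>.17)&(W[...,2]<.215)&(W[...,1]>.0)&(W[...,1]<.14)&(W[...,0]>.6)&(W[...,0]<.72); a=W[m]
print('beech top',m.sum(),np.percentile(a,[3,50,97],axis=0).round(3).tolist())
hsv=cv2.cvtColor(im,cv2.COLOR_RGB2HSV)
m=(hsv[...,1]<40)&(hsv[...,2]>110)&(abs(W[...,2]-.058)<.008)&(u>270)&(u<330)&(v>175)&(v<245); a=W[m]; print('white',np.percentile(a,[1,50,99],axis=0).round(3).tolist())
```

```text
beech top 337 [[0.656, 0.016, 0.172], [0.663, 0.072, 0.196], [0.673, 0.129, 0.201]]
white [[0.483, -0.123, 0.053], [0.553, -0.067, 0.058], [0.63, -0.006, 0.063]]
```

Emit:
apply_moves:
  motion:
    - {"jaw":0,"xyz":[-20,-2,2],"twist":0}
    - {"jaw":0,"xyz":[-31,-4,2],"twist":0}
    - {"jaw":0,"xyz":[-38,-4,2],"twist":0}
    - {"jaw":0,"xyz":[-45,-4,2],"twist":0}
    - {"jaw":0,"xyz":[-50,-4,2],"twist":0}

```text
time: 14.48
ee_pos: [0.4734, -0.0703, 0.0496]
tcp_rot: [177.8, -0.4, 179.5]
wrist_force: [-1.6, 0.2, 1.9]
opening: 0.0426
grasp_force: 1.2
```

Emit:
apply_moves:
  motion:
    - {"jaw":0,"xyz":[-2,0,0],"twist":0}
    - {"jaw":0,"xyz":[-4,0,0],"twist":0}
    - {"jaw":0,"xyz":[-4,0,0],"twist":0}

```text
time: 14.85
ee_pos: [0.4771, -0.0704, 0.0494]
tcp_rot: [177.8, -0.4, 179.5]
wrist_force: [-2.1, -0.4, 1.9]
opening: 0.0429
grasp_force: 1.4
```

Emit:
apply_moves:
  motion:
    - {"jaw":0,"xyz":[-2,0,0],"twist":0}
    - {"jaw":0,"xyz":[-3,0,0],"twist":0}
    - {"jaw":0,"xyz":[-3,0,0],"twist":0}

```text
time: 15.22
ee_pos: [0.4776, -0.0704, 0.0494]
tcp_rot: [177.8, -0.7, 179.5]
wrist_force: [-18.9, -1.6, 12.5]
opening: 0.0428
grasp_force: 9.3
```

Emit:
apply_moves:
  motion:
    - {"jaw":0,"xyz":[0,0,-3],"twist":0}
    - {"jaw":0,"xyz":[0,0,-6],"twist":0}
    - {"jaw":0,"xyz":[0,0,-9],"twist":0}
    - {"jaw":0,"xyz":[-0.3,0,-12],"twist":0}

```text
time: 15.72
ee_pos: [0.4782, -0.0709, 0.0601]
tcp_rot: [177.8, -0.7, 179.5]
wrist_force: [-11.7, -1.3, -1.5]
opening: 0.0427
grasp_force: 5.7
```

Run:
```python
from h import *
print(brd(),sensors.get_obs()['wrist_force'])
```

```text
return _methods._mean(a, axis=axis, dtype=dtype,
  ret = ret.dtype.type(ret / rcount)
```

Emit:
apply_moves:
  motion:
    - {"jaw":0,"xyz":[-0.5,0,-5],"twist":0}
    - {"jaw":0,"xyz":[-1,0,-10],"twist":0}
    - {"jaw":0,"xyz":[-1.5,0,-15],"twist":0}
    - {"jaw":0,"xyz":[-2.2,0,-20],"twist":0}

```text
time: 16.27
ee_pos: [0.4804, -0.0717, 0.0802]
tcp_rot: [177.8, -0.7, 179.5]
wrist_force: [-12.0, -1.9, -0.1]
opening: 0.0426
grasp_force: 6.1
```

```bash
python3 - 2>/dev/null <<'E'
from h import *
print(brd(),sensors.get_obs()['wrist_force'])
E
```

```text
{'beech': [0.0, 0.0, 0.04, -0.0, 0.041, 0.002, 0.044], 'white': [0.541, 0.54, 0.529, nan, 0.072, 0.068, 0.064]} [-13.56567124  -2.55377986   1.63049387]
```

Emit:
apply_moves:
  motion:
    - {"jaw":0,"xyz":[-0.5,0,-7],"twist":0}
    - {"jaw":0,"xyz":[-1.5,0,-14],"twist":0}
    - {"jaw":0,"xyz":[-3,0,-21],"twist":0}
    - {"jaw":0,"xyz":[-5,0,-28],"twist":0}
    - {"jaw":0,"xyz":[-7,0,-34],"twist":0}

```text
time: 16.95
ee_pos: [0.4888, -0.0731, 0.115]
tcp_rot: [177.8, -0.5, 179.5]
wrist_force: [-8.3, -2.1, 1.0]
opening: 0.0428
grasp_force: 4.3
```

```bash
python3 - 2>/dev/null <<'E'
from h import *
print(brd(),sensors.get_obs()['wrist_force'])
E
```

```text
{'beech': [-0.0, 0.0, 0.041, -0.0, 0.042, 0.003, 0.043], 'white': [0.574, 0.575, 0.569, 0.547, nan, 0.081, 0.072]} [-10.36690368  -0.72948727   2.22844099]
```

Emit:
apply_moves:
  motion:
    - {"jaw":0,"xyz":[-3,0,-7],"twist":0}
    - {"jaw":0,"xyz":[-7,0,-14],"twist":0}
    - {"jaw":0,"xyz":[-12,0,-21],"twist":0}
    - {"jaw":0,"xyz":[-17,0,-28],"twist":0}
    - {"jaw":0,"xyz":[-21,0,-35],"twist":0}

```text
time: 17.62
ee_pos: [0.5084, -0.0749, 0.1505]
tcp_rot: [177.9, -0.7, 179.5]
wrist_force: [-18.5, -2.4, 10.8]
opening: 0.0427
grasp_force: 9.6
```

```bash
python3 - 2>/dev/null <<'E'
from h import *
print(brd(),sensors.get_obs()['wrist_force'])
E
```

```text
{'beech': [0.0, 0.001, 0.039, 0.0, 0.041, 0.002, 0.044], 'white': [0.6, 0.61, 0.611, 0.598, nan, nan, nan]} [-20.90419733  -4.00159335  13.72315489]
```

Emit:
apply_moves:
  motion:
    - {"jaw":0,"xyz":[0,0,-6],"twist":0}
    - {"jaw":0,"xyz":[-4,0,-11],"twist":0}
    - {"jaw":0,"xyz":[-11,0,-18],"twist":0}
    - {"jaw":0,"xyz":[-19,0,-25],"twist":0}
    - {"jaw":0,"xyz":[-27,0,-30],"twist":0}

```text
time: 18.3
ee_pos: [0.5394, -0.0759, 0.1805]
tcp_rot: [177.8, -0.3, 179.5]
wrist_force: [-0.8, 0.1, -0.8]
opening: 0.0429
grasp_force: 0.0
```

```bash
python3 - 2>/dev/null <<'E'
from h import *
im,d=grab('scene')
cv2.imwrite('pics/s4c.png',cv2.cvtColor(cv2.resize(im[130:290,240:440],None,fx=3,fy=3,interpolation=cv2.INTER_CUBIC),cv2.COLOR_RGB2BGR))
E
```

```text
(no output)
```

View pics/s4c.png

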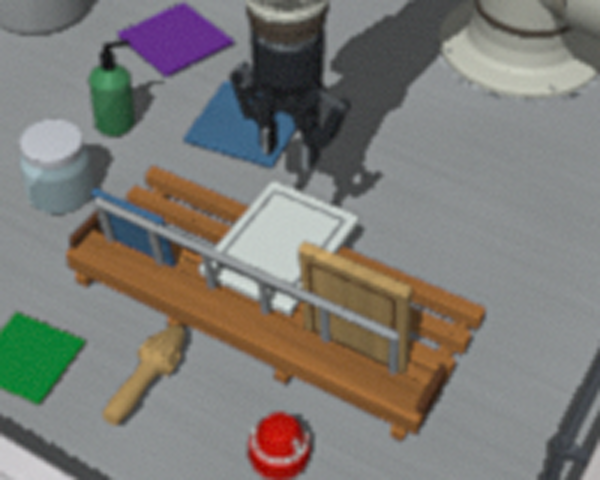

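White slipped past the tip and lies flat on the deck again, apparently unmoved. I'll retry with the tips lower for more margin.

Emit:
apply_moves:
  motion:
    - {"jaw":0,"xyz":[45,0,0],"twist":0}
    - {"jaw":0,"xyz":[85,0,0],"twist":0}
    - {"jaw":0,"xyz":[118,0,40],"twist":0}
    - {"jaw":0,"xyz":[118,0,90],"twist":0}
    - {"jaw":0,"xyz":[118,-1,144],"twist":0}

```text
time: 18.98
ee_pos: [0.42, -0.0704, 0.036]
tcp_rot: [177.8, -0.2, 179.5]
wrist_force: [-0.2, -0.6, -0.1]
opening: 0.0429
grasp_force: 0.0
```

```bash
python3 - 2>/dev/null <<'E'
from h import *
im,d=grab('top'); W=cloud(d,par('top')); v,u=np.indices(d.shape)
hsv=cv2.cvtColor(im,cv2.COLOR_RGB2HSV)
m=(hsv[...,1]<40)&(hsv[...,2]>110)&(abs(W[...,2]-.058)<.008)&(u>270)&(u<330)&(v>175)&(v<245); a=W[m]; print('white',np.percentile(a,[.5,50,99],axis=0).round(3).tolist(),sensors.get_obs()['ee_pos'])
for y in(-.11,-.09,-.05,-.03):
    b=a[abs(a[:,1]-y)<.006]; print(y,len(b),b[:,0].min().round(4),b[:,0].max().round(4))
E
```

```text
white [[0.484, -0.129, 0.053], [0.558, -0.071, 0.058], [0.646, -0.011, 0.064]] [ 0.41607131 -0.06960867  0.02879427]
-0.11 179 0.486 0.6476
-0.09 181 0.4835 0.6459
-0.05 185 0.4846 0.6468
-0.03 171 0.4852 0.6435
```

Emit:
apply_moves:
  motion:
    - {"jaw":0,"xyz":[-25,-1,-6],"twist":0}
    - {"jaw":0,"xyz":[-48,-1,-6],"twist":0}
    - {"jaw":0,"xyz":[-55,-1,-6],"twist":0}
    - {"jaw":0,"xyz":[-60,-1,-6],"twist":0}
    - {"jaw":0,"xyz":[-62,-1,-6],"twist":0}

```text
time: 19.65
ee_pos: [0.4779, -0.0718, 0.0425]
tcp_rot: [177.8, -0.8, 179.6]
wrist_force: [-26.1, -1.4, 17.1]
opening: 0.0428
grasp_force: 13.6
```

Emit:
apply_moves:
  motion:
    - {"jaw":0,"xyz":[6,0,0],"twist":0}
    - {"jaw":0,"xyz":[6,0,8],"twist":0}
    - {"jaw":0,"xyz":[3,0,8],"twist":0}
    - {"jaw":0,"xyz":[1,0,8],"twist":0}
    - {"jaw":0,"xyz":[0.7,0,8],"twist":0}

```text
time: 20.27
ee_pos: [0.4776, -0.0722, 0.0333]
tcp_rot: [177.9, -0.8, 179.5]
wrist_force: [-19.8, -4.1, 8.0]
opening: 0.0427
grasp_force: 2.4
```

Emit:
apply_moves:
  motion:
    - {"jaw":0,"xyz":[0,0,-3],"twist":0}
    - {"jaw":0,"xyz":[0,0,-6],"twist":0}
    - {"jaw":0,"xyz":[0,0,-9],"twist":0}
    - {"jaw":0,"xyz":[-0.3,0,-12],"twist":0}

```text
time: 20.78
ee_pos: [0.4783, -0.0723, 0.0448]
tcp_rot: [177.8, -0.8, 179.5]
wrist_force: [-13.9, -1.6, 0.3]
opening: 0.0427
grasp_force: 6.6
```

```bash
python3 - 2>/dev/null <<'E'
from h import *
print(brd(),sensors.get_obs()['wrist_force'])
E
```

```text
{'beech': [-0.0, 0.0, 0.038, 0.0, 0.042, 0.002, 0.044], 'white': [0.505, 0.503, 0.493, nan, 0.063, 0.061, 0.06]} [-14.66310552  -2.67048935  -0.7181797 ]
```

Lifting, with about 20 mm of margin below the edge. Continuing.

Emit:
apply_moves:
  motion:
    - {"jaw":0,"xyz":[-0.4,0,-5],"twist":0}
    - {"jaw":0,"xyz":[-0.8,0,-10],"twist":0}
    - {"jaw":0,"xyz":[-1.2,0,-15],"twist":0}
    - {"jaw":0,"xyz":[-2,0,-20],"twist":0}

```text
time: 21.32
ee_pos: [0.4807, -0.073, 0.065]
tcp_rot: [177.8, -0.7, 179.5]
wrist_force: [-13.3, -2.3, 0.2]
opening: 0.0431
grasp_force: 6.7
```

Emit:
apply_moves:
  motion:
    - {"jaw":0,"xyz":[-0.5,0,-7],"twist":0}
    - {"jaw":0,"xyz":[-1.5,0,-14],"twist":0}
    - {"jaw":0,"xyz":[-3,0,-21],"twist":0}
    - {"jaw":0,"xyz":[-5,0,-28],"twist":0}
    - {"jaw":0,"xyz":[-7,0,-34],"twist":0}

```text
time: 21.95
ee_pos: [0.4891, -0.0746, 0.0997]
tcp_rot: [177.8, -0.6, 179.5]
wrist_force: [-9.5, -2.0, 1.6]
opening: 0.0425
grasp_force: 4.6
```

```bash
python3 - 2>/dev/null <<'E'
from h import *
print(brd(),sensors.get_obs()['wrist_force'])
E
```

```text
{'beech': [0.0, -0.0, 0.041, -0.0, 0.042, 0.003, 0.044], 'white': [0.559, 0.561, 0.554, 0.534, nan, 0.08, 0.071]} [-10.19092522  -2.11972521   3.77022424]
```

Emit:
apply_moves:
  motion:
    - {"jaw":0,"xyz":[-2,0,-7],"twist":0}
    - {"jaw":0,"xyz":[-5,0,-14],"twist":0}
    - {"jaw":0,"xyz":[-9,0,-22],"twist":0}
    - {"jaw":0,"xyz":[-13,0,-29],"twist":0}
    - {"jaw":0,"xyz":[-17,0,-36],"twist":0}

```text
time: 22.62
ee_pos: [0.5082, -0.0759, 0.1363]
tcp_rot: [177.8, -0.3, 179.5]
wrist_force: [-0.4, -0.2, -1.1]
opening: 0.0431
grasp_force: 0.5
```

```bash
python3 - 2>/dev/null <<'E'
from h import *
im,d=grab('scene'); print(sensors.get_obs()['wrist_force'])
W=cloud(d,par('scene')); m=(W[...,1]>-.11)&(W[...,1]<-.03)&(W[...,2]>.08)&(W[...,0]>.5)&(W[...,0]<.63)&(W[...,2]<.2)
a=W[m]; print(len(a),np.polyfit(a[:,0],a[:,2],1),np.percentile(a,[2,98],axis=0).round(3).tolist())
E
```

```text
[-1.47666506 -0.38104697 -0.30101217]
894 [-0.88328295  0.62164521] [[0.504, -0.108, 0.081], [0.612, -0.032, 0.194]]
```

Emit:
apply_moves:
  motion:
    - {"jaw":0,"xyz":[-7,0,-7],"twist":0}
    - {"jaw":0,"xyz":[-14,0,-13],"twist":0}
    - {"jaw":0,"xyz":[-21,0,-18],"twist":0}
    - {"jaw":0,"xyz":[-29,0,-23],"twist":0}
    - {"jaw":0,"xyz":[-36,0,-28],"twist":0}

```text
time: 23.3
ee_pos: [0.5447, -0.0773, 0.1642]
tcp_rot: [177.8, -0.3, 179.5]
wrist_force: [-2.6, 1.5, 1.4]
opening: 0.0426
grasp_force: 0.9
```

```bash
python3 - 2>/dev/null <<'E'
from h import *
im,d=grab('scene'); print(sensors.get_obs()['wrist_force'])
cv2.imwrite('pics/s5c.png',cv2.cvtColor(cv2.resize(im[130:290,240:440],None,fx=3,fy=3,interpolation=cv2.INTER_CUBIC),cv2.COLOR_RGB2BGR))
E
```

```text
[-0.98455458  0.27505091  0.25103473]
```

View pics/s5c.png

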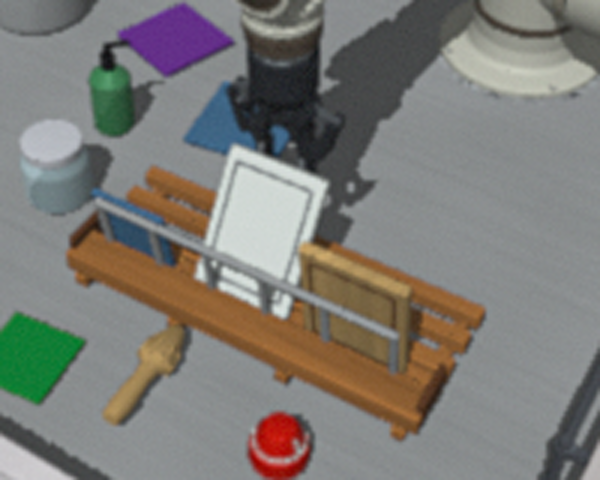

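White is tilted up and resting on the fingers at (260,200). Finishing the tip.

Emit:
apply_moves:
  motion:
    - {"jaw":0,"xyz":[-16,0,-6],"twist":0}
    - {"jaw":0,"xyz":[-32,0,-11],"twist":0}
    - {"jaw":0,"xyz":[-48,0,-15],"twist":0}
    - {"jaw":0,"xyz":[-62,0,-18],"twist":0}
    - {"jaw":0,"xyz":[-74,0,-20],"twist":0}

```text
time: 23.98
ee_pos: [0.619, -0.0788, 0.1832]
tcp_rot: [177.8, -0.3, 179.5]
wrist_force: [-0.5, 0.3, -0.0]
opening: 0.0424
grasp_force: 0.0
```

Emit:
apply_moves:
  motion:
    - {"jaw":0,"xyz":[-6,0,0],"twist":0}
    - {"jaw":0,"xyz":[-12,0,0],"twist":0}
    - {"jaw":0,"xyz":[-18,0,0],"twist":0}
    - {"jaw":0,"xyz":[-23,0,0],"twist":0}
    - {"jaw":0,"xyz":[-27,0,0],"twist":0}

```text
time: 24.6
ee_pos: [0.6454, -0.0789, 0.1832]
tcp_rot: [177.8, -0.3, 179.5]
wrist_force: [0.0, 0.2, -0.1]
opening: 0.0429
grasp_force: 0.0
```

Emit:
apply_moves:
  motion:
    - {"jaw":0,"xyz":[30,0,0],"twist":0}
    - {"jaw":0,"xyz":[80,0,-10],"twist":0}
    - {"jaw":0,"xyz":[130,0,-20],"twist":0}
    - {"jaw":0,"xyz":[180,0,-30],"twist":0}
    - {"jaw":0,"xyz":[220,0,-30],"twist":0}

```text
time: 25.22
ee_pos: [0.4239, -0.0782, 0.2156]
tcp_rot: [177.8, -0.2, 179.5]
wrist_force: [0.3, 0.4, 0.2]
opening: 0.0425
grasp_force: 0.0
```

```bash
python3 - 2>/dev/null <<'E'
from h import *
im,d=grab('top'); W=cloud(d,par('top'))
for n,(a0,a1) in dict(beech=(.01,.135),white=(-.14,-.01)).items():
    m=(W[...,2]>.17)&(W[...,2]<.215)&(W[...,1]>a0)&(W[...,1]<a1)&(W[...,0]>.6)&(W[...,0]<.72); a=W[m]
    print(n,m.sum(),np.percentile(a,[3,50,97],axis=0).round(3).tolist() if m.sum() else '')
im2,_=grab('scene')
A=cv2.resize(im[110:260,140:420],(560,300)); B=cv2.resize(im2[130:290,240:480],(450,300))[:, :450]
cv2.imwrite('pics/f.png',cv2.cvtColor(np.vstack([A,np.pad(B,((0,0),(0,110),(0,0)))]),cv2.COLOR_RGB2BGR))
E
```

```text
beech 332 [[0.656, 0.015, 0.173], [0.663, 0.073, 0.196], [0.673, 0.129, 0.201]]
white 328 [[0.66, -0.125, 0.172], [0.666, -0.069, 0.196], [0.677, -0.016, 0.202]]
```

View pics/f.png

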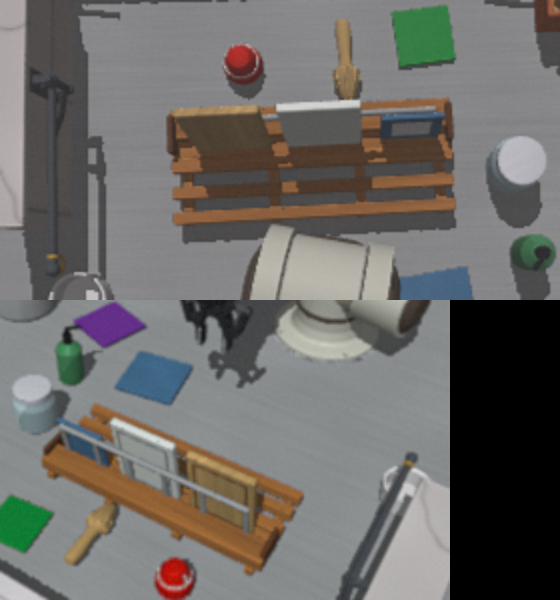

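Both boards stand in the slot with their tops at about 0.2 m. The trivet at (410,125) is undisturbed, the bar lies folded along the wall at (52,170), and the robot is clear. Handing in.

```bash
python3 -c "
from workcell import bot
print(bot.job_done())"
```

```text
the job is handed in; nothing more can be done
None
```

I handed the job in at about 25 s: the swing arm is folded against the wall, and both boards stand in the slot leaning on the pins. The white board slipped flat onto the deck once and was tipped up again; the last pictures show the trivet and the other things undisturbed, but no verdict came back.

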